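Sort the adaptors by length into the adaptor tray

ROBOT

A 6-joint arm with a two-finger parallel gripper is mounted at the origin on a cart in front of the work surface, level with it; the furniture and walls round the work are solid. World frame = base frame: x ahead of the robot, y to its left, z up, the work surface at z = 0. Lengths are in m, angles in rad, forces in N, time in s.
With the tool pointing down it reaches from about 0.375 to 0.9 m from the base axis. Payload 3.1 kg.
Tool frame: the origin (TCP) lies at the centre of the arm's flange, where the gripper is bolted on; the fingertips stand 182 mm ahead of it and the grasp point (between the pads) lies grip_depth ahead of it (grip_depth is the distance from the TCP to the grasp point, in m); z points along the fingers, y is the line along which they close (so a half turn about z gives the same grasp; the last joint's range is limited). The gripper opens to 87 mm and grips with 3 to 60 N. Pads are 19 mm wide; open, the fingers measure 117 mm over their backs; the gripper's body (75 mm by 190 mm) begins 51 mm behind the grasp point.
Start: joints at [-1.377, 0.527, 1.433, -0, 1.181, -0.178], TCP at [0.228, -0.582, 0.405] pointing down, gripper open.
Joint ranges: [-3.08, 3.08], [-0.75, 2.2], [0.22, 2.44], [-1.43, 4.57], [0, 2.65], [-2.85, 2.85]. Speed limits (rad/s): [2.79, 2.79, 3.14, 3.14, 3.14, 3.14].

INTERFACE

Orientations are given as a 3x3 rotation matrix whose columns are the frame's x, y, z axes.
In Python, from cell import read_state, grab_frame, sign_off, grip_depth gives the robot as it stands.
- The arm moves only by the tool move_arm, never from a script. Its argument "commands" is one flat list of numbers, 7 for each row, row after row: the shift along the world's x, y, z in units of 40 mm (1.0 is 40 mm), then the turn, a rotation vector about the world's x, y, z in units of 5 degrees (1.0 is 5 degrees), then the opening, from 0 (shut) to 1 (fully open). A call has 1 to 5 rows; each row shifts and turns the commanded pose from where the row before left it; what a row does not reach is not made up. A row lasts 1/10 s, in which the tool goes at most 50 mm and 8.59 degrees, less where a joint would pass 70% of its speed; a pose out of reach is approached as far as the arm can. A call is refused whole if a number of a shift passes 1 or a number of a turn 1, either way. A call with a gripper value outside its range is refused whole. The fingers move at their own pace and stop on an object; "newtons" is the grip in N (left out, the last holds). Time passes only in rows, so rows that do not move let the fingers close. It gives the time, the measured TCP pose, the force, the opening and the grip force at its end, in the units of the state.
- read_state(): the state, without advancing time (a new reading comes with each control period).
- grab_frame(name): name is "scene" or "top" or "wrist"; returns a dict with "pixels" (400x640x3 uint8, blue, green, red), "fx", "fy", "cx", "cy" (pixels), "cam_to_world" (4x4, takes a point from camera to world coordinates); the wrist camera has in their place "tool_from_camera" (4x4, takes a point from camera to tool coordinates, whose origin is the TCP and whose axes are the flange's). Camera axes: x right, y down, z forward; pixel columns grow to the right and rows downward; lengths in m; the calibration is good to about 2 mm. The wrist camera is an equidistant fisheye: a pixel r from the principal point sees the ray r / f radians off the axis. A picture is of the moment at which its call begins: read the wrist's pose just before it. There is no depth.
- sign_off(): hands the job in; it is judged then, once.
The state is a dict: "clock": time; "joint_positions": joint angles; "qd": joint speeds; "joint_efforts": joint torques, N m; "eef_pos": TCP position; "orientation": TCP orientation; "contact_force": force on the tool from outside, world axes, zero at the start; "moment": the same for the moment, N m; "gripper_width": opening from 0.0 (shut) to 1.0 (fully open); "finger_force": force on a finger pad.
Only numpy, scipy, OpenCV 4.12 (cv2) and the standard library are available. Lean on these libraries where they do the work, as an engineer would, in place of code of your own. Each camera call takes 0.05 s, during which the arm holds its last target. There are 200 camera calls.

TASK

Sort the four loose connector pieces into the blue-laned adaptor tray in order of length, one to a lane: the shortest in the lane at the small green disc, then step by step to the longest in the lane at the larger red disc. Lay each piece straight along its lane, at about the middle of the lane's length, let go of them all, and leave the tape roll and the orange clamp where they are.

Things in the scene. Friction and masses are not known exactly. Their poses are not given: they have to be found in the camera images.
- bnc_barrel_mid (a point): shortest piece: light grey stepped metal barrel connector, round, 42 mm long, 14 mm thick. The point is the middle of the piece, on its axis; the long axis is y. On the board the point is 7 mm up. It can roll.
- usb_stick_mid (a point): second shortest: flat memory stick, red with a silver plug end, 53 mm long, 19 mm wide, 9 mm thick. The point is its middle, 4.5 mm above its underside; long axis y, the plug end at -y, the red body from y = -14 to +26 mm. Grip the red body across its 19 mm.
- jack_adaptor_mid (a point): third: black round jack adaptor with a thin tip, 67 mm long: the 15 mm thick barrel from y = -1 to +34 mm, the 6 mm thick tip from y = -34 to -1 mm. Grip it by the barrel, y about +15 mm. The point is the middle of the piece, on its axis; the long axis is y. On the board the point is 7.5 mm up. It can roll.
- xlr_b_mid (a point): longest piece: grey round adaptor with a yellow ring, 95 mm long, 19 mm thick. The point is the middle of the piece, on its axis; the long axis is y. On the board the point is 9.5 mm up. It can roll.
- tray: fixed aluminium tray on feet, 4 blue lanes. Origin on the table under the lanes' middle. Lanes run along x (-58 to 58 mm), centre lines y = -78, -26, 26, 78 mm. Each is a shallow V 36 mm wide, its floor 22 mm above the table at the centre line, 24.5 mm at the edges (round pieces roll to its middle); flats 16 mm wide, 24.5 mm high between. Rims and a header shelf (x = 58 to 96 mm) 27 mm high.
- board: fixed wooden sorting board, 225 (x) by 140 (y) mm, top 22 mm above the table, 4 mm high strips along its two short ends. Origin on the table under its middle. The four pieces start on it side by side, roughly along its y, in any order. A 0.31 m high black equipment case stands between board and tray, its near corner at about x = 0.50, y = -0.10: carry things round in front of it.
- green_marker: fixed small green disc, 20 mm across, 6 mm thick, on the tray's header shelf behind one of the outer lanes (tray x = 77 mm, y = 78 or -78 mm): marks the lane of the shortest piece. Origin at the centre of its underside.
- red_marker: fixed larger red disc, 32 mm across, 6 mm thick, behind the other outer lane: marks the lane of the longest piece. Origin at the centre of its underside.
- pvc_tape: bystander: roll of black tape with a cardboard core lying flat, 64 mm across, 19 mm high. Origin at the centre of its underside. Not to be moved.
- spring_clamp: bystander: orange spring clamp lying flat, 63 x 106 x 17 mm. Origin at the centre of its underside. Not to be moved.

How it is judged:
By the outcome, as a careful person would: the job done as asked, in the order asked, and still so for the second after the job is handed in, with the robot touching nothing.
It also fails if it takes over 102 s, if anything falls off the work surface, if the arm or the gripper's body presses on something with over 40 N, if the wrist force passes 120 N, or if a joint passes its speed limit or range.

## Working session

There is one attempt and no reset: what is moved stays moved. The work goes in short steps, Python scripts to look and compute and a tool call to move; the robot and the scene stay as the last step left them, time stands still between calls to the robot, and variables do not carry over. Pictures are saved under pics/ and viewed, at most 14 in all, crops included, and the job is handed in when it is done.

Besides the shell and the picture viewer there is one more tool, called after "Call:" by a JSON object that holds its "api" and its "payload". move_arm: Moves the arm, as the interface text tells. Its arguments: {"type":"object","properties":{"commands":{"type":"array","items":{"type":"number"}},"newtons":{"type":"number"}},"required":["commands"]}

```bash
mkdir -p pics; python3 - <<'E'
from cell import *
import cv2,numpy as np
print(grip_depth, read_state())
for n in("scene","top"):
    f=grab_frame(n);cv2.imwrite(f"pics/{n}0.png",f["pixels"]);print(n,f["fx"],f["fy"],f["cx"],f["cy"],np.round(f["cam_to_world"],4).tolist())
f=grab_frame("wrist");cv2.imwrite("pics/w0.png",f["pixels"]);print({k:(v if np.isscalar(v) else np.round(v,4).tolist()) for k,v in f.items() if k!="pixels"})
E
```

```text
0.1635 {'clock': 0.0, 'joint_positions': array([-1.37651065e+00,  5.28465899e-01,  1.43384959e+00, -4.72838657e-05,
        1.18140718e+00, -1.78541790e-01]), 'qd': array([-0.00038288,  0.00026958,  0.0004511 ,  0.00027265, -0.00157316,
        0.0011883 ]), 'joint_efforts': array([-1.41840574e-03, -4.40051472e+01, -1.76592010e+01,  6.31602807e-02,
        5.82238950e-02, -1.57054860e-04]), 'eef_pos': array([ 0.22759017, -0.58173793,  0.40378815]), 'orientation': array([[ 9.31294685e-01,  3.64266392e-01, -4.54154208e-04],
       [ 3.64266520e-01, -9.31292419e-01,  2.08149568e-03],
       [ 3.35268549e-04, -2.10391904e-03, -9.99997731e-01]]), 'contact_force': array([ 0.45690352,  0.01515609, -1.16985691]), 'moment': array([-0.02233148, -0.01073024,  0.02698273]), 'finger_force': 0.0, 'gripper_width': 1.0018297225431507}
scene 473.3711157398196 473.3711157398196 332.2709896186958 198.28111822885916 [[0.853, -0.3065, 0.4224, 0.0167], [-0.5218, -0.4802, 0.7051, -0.8953], [-0.0133, -0.8219, -0.5695, 0.7786], [0.0, 0.0, 0.0, 1.0]]
top 395.1285667648944 395.1285667648944 322.1381433102759 198.16779851894194 [[-0.0156, -0.9909, 0.1336, 0.4034], [-0.9997, 0.013, -0.0203, 0.0156], [0.0184, -0.1338, -0.9908, 1.0001], [0.0, 0.0, 0.0, 1.0]]
{'fx': 309.70691628693146, 'fy': 309.70691628693146, 'cx': 313.1789069022703, 'cy': 191.72029140002877, 'tool_from_camera': [[-0.0001, -0.9597, -0.281, 0.0763], [1.0, -0.0001, 0.0002, 0.0], [-0.0002, -0.281, 0.9597, 0.0209], [0.0, 0.0, 0.0, 1.0]]}
```

View pics/top0.png

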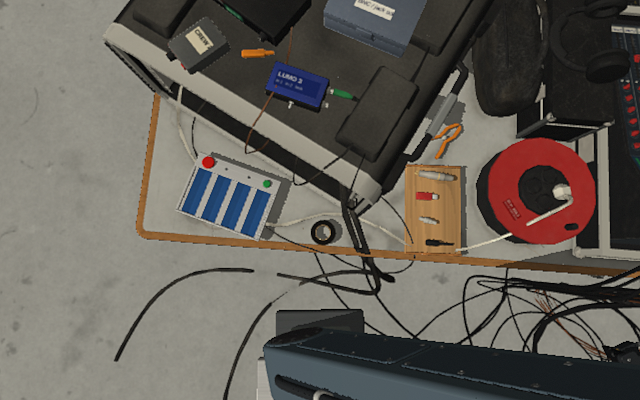

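View pics/scene0.png

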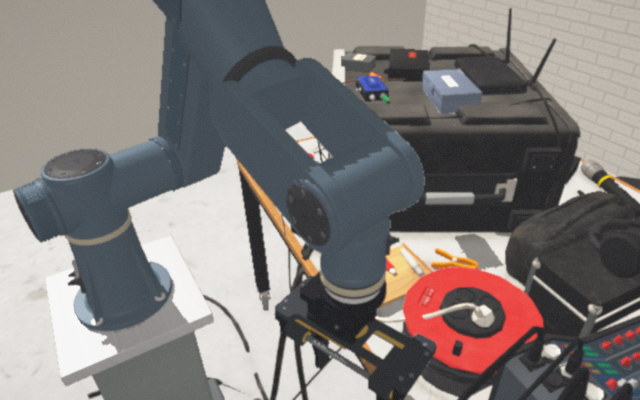

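The top view shows the tray at about (230,200), with the red disc at (208,162) and the green at (267,183). The board is at about (435,205), with the XLR (437,175), USB (427,196), BNC (428,220) and jack (440,242). The tape is at (323,232) and the clamp at (447,140). In the scene view the arm covers most of the board.

```bash
python3 - <<'E'
import cv2
i=cv2.imread("pics/top0.png")
a=cv2.resize(i[130:265,395:475],None,fx=4.4,fy=4.4,interpolation=cv2.INTER_CUBIC)
b=cv2.resize(i[145:245,170:295],None,fx=3.5,fy=3.5,interpolation=cv2.INTER_CUBIC)
import numpy as np
c=np.zeros((600,800,3),np.uint8);c[:594,:352]=a[:594];c[:350,360:797]=b[:,:437]
cv2.imwrite("pics/crop0.png",c)
E
```

```text
(no output)
```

View pics/crop0.png

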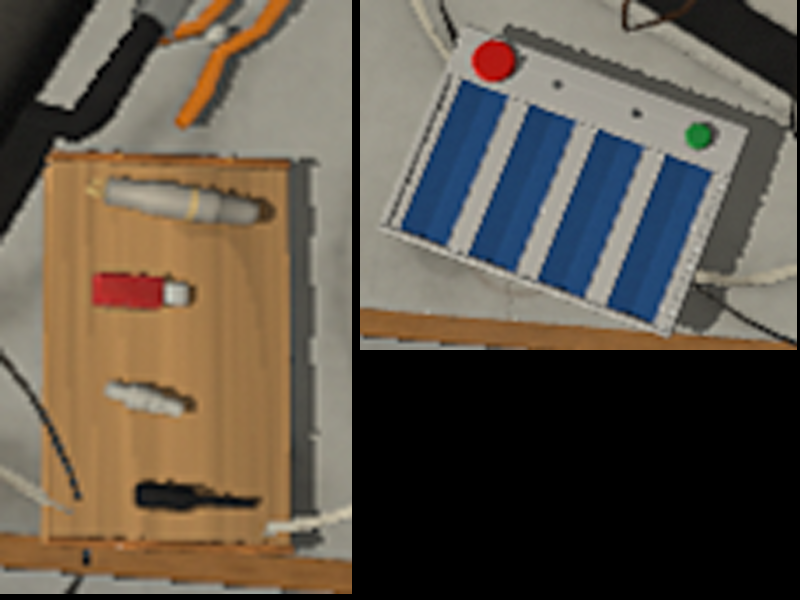

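View pics/w0.png

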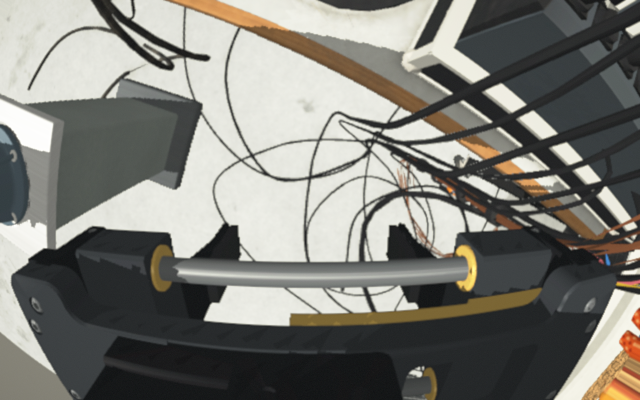

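The crop shows four pieces on the board:

| Piece | Crop pixels | Note |
|---|---|---|
| XLR | (92,188)–(270,212) | |
| USB | (93,290)–(192,294) | plug to the right |
| BNC | (107,390)–(192,404) | |
| Jack | (137,494)–(260,500) | tip to the right |

The discs are at (494,61) red and (698,135) green. The wrist view shows only the floor and the cart edge for now.

```bash
cat > h.py <<'E'
from cell import *
import cv2,numpy as np
TF=395.1285667648944,322.1381433102759,198.16779851894194
TM=np.array([[-0.0156,-0.9909,0.1336,0.4034],[-0.9997,0.013,-0.0203,0.0156],[0.0184,-0.1338,-0.9908,1.0001]])
def ray_top(u,v): return TM[:,3],TM[:,:3]@np.array([(u-TF[1])/TF[0],(v-TF[2])/TF[0],1])
def ray_wrist(u,v,p,R,f=309.70691628693146,cx=313.1789069022703,cy=191.72029140002877):
    T=np.array([[-0.0001,-0.9597,-0.281,0.0763],[1,-0.0001,0.0002,0],[-0.0002,-0.281,0.9597,0.0209]])
    d=np.array([u-cx,v-cy]);r=np.hypot(*d);t=r/f
    c=np.array([*(d/max(r,1e-9)*np.sin(t)),np.cos(t)])
    return p+R@T[:,3],R@T[:,:3]@c
def atz(ray,z): o,d=ray;return o+d*(z-o[2])/d[2]
def tri(rays):
    A=np.zeros((3,3));b=np.zeros(3)
    for o,d in rays:
        d=d/np.linalg.norm(d);P=np.eye(3)-np.outer(d,d);A+=P;b+=P@o
    x=np.linalg.solve(A,b);return x,[np.linalg.norm(np.cross(x-o,d/np.linalg.norm(d))) for o,d in rays]
def wsnap(name):
    s=read_state();f=grab_frame("wrist");cv2.imwrite(f"pics/{name}.png",f["pixels"])
    np.savez(f"pics/{name}.npz",p=s["eef_pos"],R=s["orientation"]);return s
def wr(name,u,v): d=np.load(f"pics/{name}.npz");return ray_wrist(u,v,d["p"],d["R"])
E
python3 - <<'E'
from h import *
B=lambda x,y,z:atz(ray_top(395+x/4.4,130+y/4.4),z)[:2]*1000
T=lambda x,y,z:atz(ray_top(170+(x-360)/3.5,145+y/3.5),z)[:2]*1000
for n,z,a,b in[("xlr",.0315,(92,188),(270,212)),("usb",.027,(93,290),(192,294)),("bnc",.029,(107,390),(192,404)),("jack",.0295,(137,494),(260,500))]:
    a=B(*a,z);b=B(*b,z);d=a-b;print(n,a.round(),b.round(),"mid",((a+b)/2).round(1),np.hypot(*d).round(1),"yaw y-axis",np.degrees(np.arctan2(d[1],d[0])).round(1))
for c in[(45,155),(290,160),(45,540),(290,545)]:print("board",B(*c,.022).round())
r=T(494,61,.033);g=T(698,135,.033);print("red",r,"green",g,np.linalg.norm(r-g))
print("tray yaw",np.degrees(np.arctan2(*(r-g)[::-1]))-90)
P=lambda u,v,z:atz(ray_top(u,v),z)[:2].round(3)
print("case",P(375,210,.31),P(440,60,.31),P(105,35,.31),"tape",P(323,230,.02),"reel",P(487,195,.1),"clamp",P(447,140,.02))
E
```

```text
xlr [ 595. -240.] [ 580. -342.] mid [ 587.7 -291. ] 102.3 yaw y-axis 81.5
usb [ 537. -239.] [ 534. -296.] mid [ 535.7 -267.5] 56.5 yaw y-axis 86.9
bnc [ 480. -244.] [ 472. -292.] mid [ 475.8 -267.8] 48.4 yaw y-axis 79.8
jack [ 422. -258.] [ 417. -327.] mid [ 419.5 -292.3] 69.0 yaw y-axis 86.4
board [ 617. -217.]
board [ 612. -359.]
board [ 397. -207.]
board [ 392. -345.]
red [627.21052715 277.59960416] green [572.07562353 132.81987067] 154.92265433460238
tray yaw -20.847794560492815
case [ 0.474 -0.091] [ 0.753 -0.222] [0.806 0.398] tape [ 0.456 -0.005] reel [ 0.527 -0.385] clamp [ 0.682 -0.328]
```

Call:
{"api": "move_arm", "payload": {"commands": [0.5,0.4,0,0,0,1,1,0.5,0.4,0,0,0,1,1,0.5,0.4,0,0,0,1,1,0.5,0.4,0,0,0,1,1,0.5,0.4,0,0,0,1,1]}}

```text
clock: 0.65
eef_pos: [0.3283, -0.5013, 0.4044]
orientation: [[0.688, 0.726, -0.0], [0.726, -0.688, 0.001], [0.0, -0.001, -1.0]]
contact_force: [0.1, -0.4, -0.3]
gripper_width: 1.002
finger_force: 0.0
```

Call:
{"api": "move_arm", "payload": {"commands": [0.5,0.5,0,0,0,1,1,0.5,0.5,0,0,0,1,1,0.5,0.5,0,0,0,1,1,0.5,0.5,0,0,0,1,1]}}

```text
clock: 1.05
eef_pos: [0.4083, -0.421, 0.4044]
orientation: [[0.398, 0.917, -0.0], [0.917, -0.398, 0.001], [0.0, -0.001, -1.0]]
contact_force: [0.5, 0.6, 0.3]
gripper_width: 1.002
finger_force: 0.0
```

Call:
{"api": "move_arm", "payload": {"commands": [0.5,0.5,0,0,0,1,1,0.5,0.5,0,0,0,1,1,0.5,0.5,0,0,0,1,1,0.5,0.5,0,0,0,1,1,0,0,0,0,0,0,1]}}

```text
clock: 1.55
eef_pos: [0.4894, -0.3395, 0.4044]
orientation: [[0.059, 0.998, 0.0], [0.998, -0.059, 0.002], [0.002, 0.0, -1.0]]
contact_force: [-0.2, 0.5, -0.7]
gripper_width: 0.997
finger_force: 0.0
```

```bash
python3 - <<'E'
from h import *
wsnap("w1")
i=cv2.imread("pics/w1.png");cv2.imwrite("pics/w1c.png",cv2.resize(i[0:300],(800,375)))
E
```

```text
(no output)
```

View pics/w1c.png

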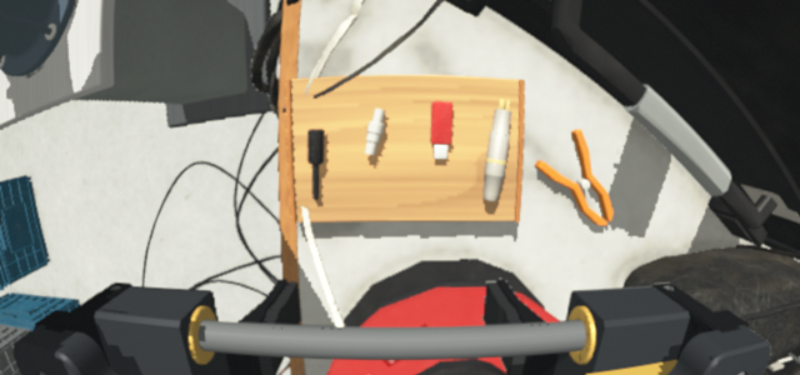

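The wrist view shows all four pieces clearly on the board, at about (316,160), (375,130), (441,130) and (497,150) in this view. I'll enlarge it to read the end points.

```bash
python3 - <<'E'
import cv2
i=cv2.imread("pics/w1.png");cv2.imwrite("pics/w1d.png",cv2.resize(i[55:185,228:428],None,fx=4,fy=4,interpolation=cv2.INTER_CUBIC))
E
```

```text
(no output)
```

View pics/w1d.png

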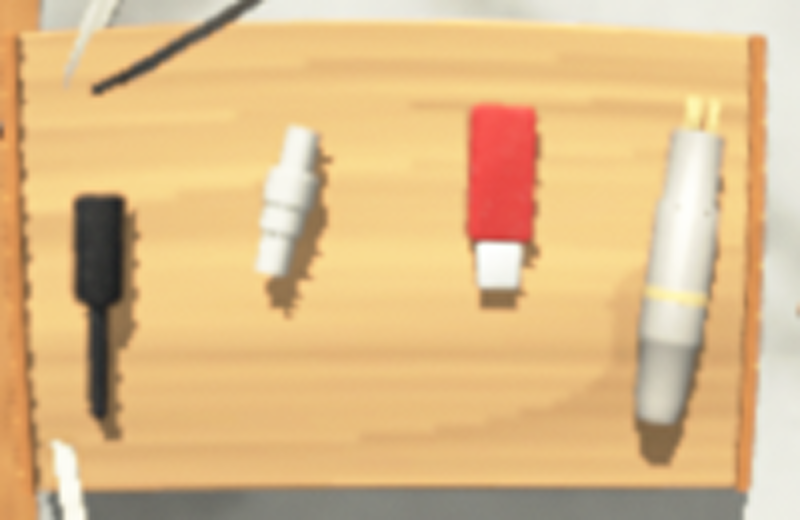

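The crop gives these end points: jack (100,195)–(98,418), BNC (301,127)–(272,275), USB (504,105)–(499,290), XLR (703,97)–(658,423).

```bash
python3 - <<'E'
from h import *
W=lambda x,y:wr("w1",228+(x+.5)/4-.5,55+(y+.5)/4-.5)
B=lambda x,y:ray_top(395+(x+.5)/4.4-.5,130+(y+.5)/4.4-.5)
D={"xlr":(.0315,[(703,97),(658,423)],[(92,188),(270,212)]),"usb":(.027,[(504,105),(499,290)],[(93,290),(192,294)]),"bnc":(.029,[(301,127),(272,275)],[(107,390),(192,404)]),"jack":(.0295,[(100,195),(98,418)],[(137,494),(260,500)])}
for n,(z,w,t) in D.items():
    a,b=[atz(W(*q),z)[:2]*1000 for q in w];d=a-b
    x=[tri([W(*p),B(*q)])[0]*1000 for p,q in zip(w,t)]
    print(n,"mid",((a+b)/2).round(1),"len",np.hypot(*d).round(1),"yaw",np.degrees(np.arctan2(d[1],d[0])).round(1),"tri mid",((x[0]+x[1])/2).round(1))
    print("   +y end",a.round(1),"-y end",b.round(1))
for c,t in [((20,35),(45,540)),((765,38),(45,155)),((35,490),(290,545)),((745,490),(290,160))]: print("board corner",atz(W(*c),.022).round(3),(tri([W(*c),B(*t)])[0]*1000).round(1))
s=read_state();print(np.degrees(s["joint_positions"]).round(1),np.degrees(np.arctan2(s["orientation"][1,1],s["orientation"][0,1])))
E
```

```text
xlr mid [ 591.2 -284.9] len 96.9 yaw 80.5 tri mid [ 584.1 -280.9   57.7]
   +y end [ 599.2 -237.2] -y end [ 583.2 -332.7]
usb mid [ 539.5 -265.5] len 53.7 yaw 85.8 tri mid [ 537.5 -265.    31.8]
   +y end [ 541.5 -238.7] -y end [ 537.6 -292.2]
bnc mid [ 478.2 -263.3] len 43.2 yaw 75.4 tri mid [ 477.4 -263.3   38.4]
   +y end [ 483.6 -242.4] -y end [ 472.8 -284.2]
jack mid [ 421.9 -289.7] len 65.2 yaw 84.4 tri mid [ 421.3 -290.    30.4]
   +y end [ 425.1 -257.3] -y end [ 418.7 -322.2]
board corner [ 0.403 -0.207  0.022] [ 399.5 -206.6   14.8]
board corner [ 0.623 -0.218  0.022] [ 620.7 -217.1   20.3]
board corner [ 0.395 -0.344  0.022] [ 393.1 -345.9   15.8]
board corner [ 0.614 -0.357  0.022] [ 611.9 -355.3   28.2]
[-45.6  28.   86.5  -0.   65.6 -42.1] -3.5072165405777467
```

Call:
{"api": "move_arm", "payload": {"commands": [-0.1,0.64,-0.87,0,0,-0.7,0.46,-0.1,0.64,-0.87,0,0,-0.7,0.46,-0.1,0.64,-0.87,0,0,-0.7,0.46,0,0,0,0,0,0,0.46,0,0,0,0,0,0,0.46]}}

```text
clock: 2.1
eef_pos: [0.4754, -0.2659, 0.2999]
orientation: [[0.244, 0.97, -0.001], [0.97, -0.244, 0.0], [-0.0, -0.001, -1.0]]
contact_force: [0.6, -0.8, 0.4]
gripper_width: 0.634
finger_force: 0.0
```

```bash
python3 - <<'E'
from h import *
s=wsnap("w2");print(s["eef_pos"],s["gripper_width"])
i=cv2.imread("pics/w2.png");cv2.imwrite("pics/w2c.png",cv2.resize(i[40:340,100:500],(800,600)))
E
```

```text
[ 0.47538233 -0.26591871  0.29994267] 0.6340540965655944
```

View pics/w2c.png

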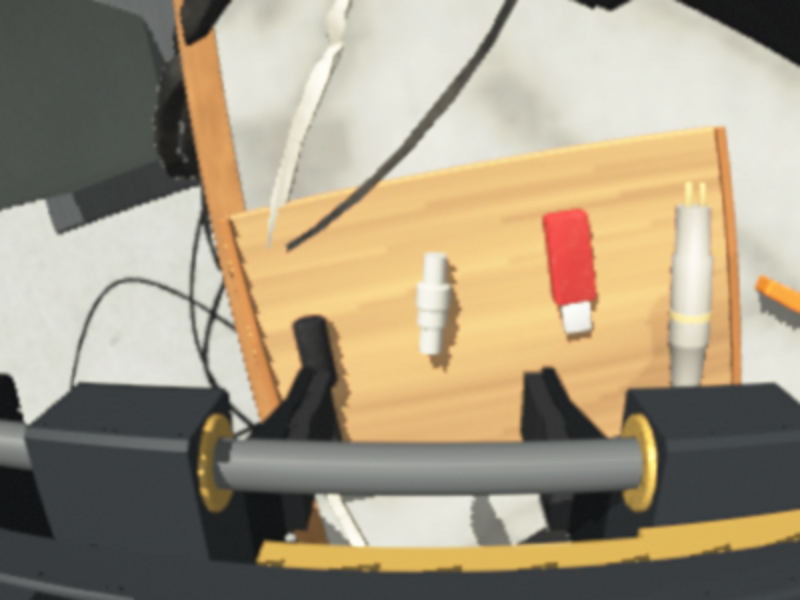

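BNC ends are at (434,253)–(432,354) and USB ends at (565,211)–(577,333); the XLR pin end is at (694,183). The BNC lies parallel to the fingers.

```bash
python3 - <<'E'
from h import *
W=lambda x,y:wr("w1",228+(x+.5)/4-.5,55+(y+.5)/4-.5)
V=lambda x,y:wr("w2",100+(x+.5)/2-.5,40+(y+.5)/2-.5)
for n,z,w,t in [("bnc",.029,[(301,127),(272,275)],[(434,253),(432,354)]),("usb",.027,[(504,105),(499,290)],[(565,211),(577,333)])]:
    x=[tri([W(*p),V(*q)]) for p,q in zip(w,t)]
    a,b=[atz(V(*q),z)[:2]*1000 for q in t];d=a-b
    print(n,((x[0][0]+x[1][0])*500).round(1),x[0][1],"flat",((a+b)/2).round(1),np.hypot(*d),np.degrees(np.arctan2(d[1],d[0])))
E
```

```text
bnc [ 478.4 -263.2   30.6] [np.float64(0.00022331348417906812), np.float64(0.00022331348417892622)] flat [ 478.3 -263.8] 44.37991180243746 74.93803513868522
usb [ 539.3 -265.5   26.5] [np.float64(9.159955128719539e-05), np.float64(9.159955128723429e-05)] flat [ 538.8 -265.4] 54.210960338564966 84.85462052217343
```

Call:
{"api": "move_arm", "payload": {"commands": [0.08,0.06,-0.6,0,0,0,0.46,0,0,-0.6,0,0,0,0.46,0,0,-0.6,0,0,0,0.46,0,0,-0.3,0,0,0,0.46,0,0,-0.18,0,0,0,0.46]}}

```text
clock: 2.65
eef_pos: [0.4793, -0.2643, 0.2093]
orientation: [[0.245, 0.969, 0.002], [0.969, -0.245, -0.001], [-0.001, 0.002, -1.0]]
contact_force: [0.3, 1.4, 0.0]
gripper_width: 0.461
finger_force: 0.0
```

Call:
{"api": "move_arm", "payload": {"commands": [0,0,0,0,0,0,0,0,0,0,0,0,0,0,0,0,0,0,0,0,0,0,0,0,0,0,0,0,0,0,0,0,0,0,0], "newtons": 15}}

```text
clock: 3.15
eef_pos: [0.4791, -0.2629, 0.2099]
orientation: [[0.244, 0.97, 0.001], [0.97, -0.244, -0.001], [-0.001, 0.001, -1.0]]
contact_force: [-0.6, -0.5, 2.2]
gripper_width: 0.159
finger_force: 15.0
```

Call:
{"api": "move_arm", "payload": {"commands": [0,0,0,0,0,0,0,0,0,0,0,0,0,0,0,0,0,0,0,0,0]}}

```text
clock: 3.45
eef_pos: [0.4791, -0.263, 0.2098]
orientation: [[0.244, 0.97, 0.001], [0.97, -0.244, -0.001], [-0.001, 0.001, -1.0]]
contact_force: [0.3, -0.5, 5.3]
gripper_width: 0.161
finger_force: 15.0
```

Call:
{"api": "move_arm", "payload": {"commands": [0,0,0.7,0,0,0,0,0,0,0.8,0,0,1,0,0,0,0.8,0,0,1,0,-0.6,0.1,0,0,0,1,0,-0.6,0.1,0,0,0,1,0]}}

```text
clock: 3.95
eef_pos: [0.4308, -0.2548, 0.3022]
orientation: [[-0.107, 0.994, 0.002], [0.994, 0.107, -0.002], [-0.002, 0.002, -1.0]]
contact_force: [0.0, 0.7, -0.5]
gripper_width: 0.161
finger_force: 15.0
```

Call:
{"api": "move_arm", "payload": {"commands": [-0.6,0.1,0,0,0,1,0,-0.55,0.1,0,0,0,1,0,0,0,0,0,0,1,0,0,0,0,0,0,1,0,0,0,0,0,0,1,0]}}

```text
clock: 4.45
eef_pos: [0.3845, -0.2467, 0.301]
orientation: [[-0.516, 0.857, -0.0], [0.857, 0.516, 0.0], [0.001, -0.0, -1.0]]
contact_force: [-0.9, 0.6, -0.7]
gripper_width: 0.156
finger_force: 15.0
```

Call:
{"api": "move_arm", "payload": {"commands": [0,0,0,0,0,1,0,0,0,0,0,0,1,0,0,0,0,0,0,1,0,0,0,0,0,0,1,0,0,0,0,0,0,1,0]}}

```text
clock: 4.95
eef_pos: [0.3847, -0.2467, 0.301]
orientation: [[-0.83, 0.558, -0.0], [0.558, 0.83, 0.0], [0.001, 0.0, -1.0]]
contact_force: [0.1, 0.9, -0.8]
gripper_width: 0.161
finger_force: 15.0
```

Call:
{"api": "move_arm", "payload": {"commands": [0,0.5,0,0,0,1,0,0,0.5,0,0,0,1,0,0,0.5,0,0,0,1,0,0,0.5,0,0,0,1,0,0,0.5,0,0,0,1,0]}}

```text
clock: 5.45
eef_pos: [0.3846, -0.146, 0.301]
orientation: [[-0.988, 0.156, -0.0], [0.156, 0.988, 0.0], [0.0, 0.0, -1.0]]
contact_force: [-0.4, 0.1, -0.4]
gripper_width: 0.155
finger_force: 15.0
```

Call:
{"api": "move_arm", "payload": {"commands": [0,0.8,0,0,0,0.2,0,0,0.8,0,0,0,0.2,0,0,0.8,0,0,0,0.2,0,0,0.8,0,0,0,0.2,0,0,0.8,0,0,0,0.2,0]}}

```text
clock: 5.95
eef_pos: [0.3846, 0.0144, 0.3011]
orientation: [[-0.997, 0.072, -0.0], [0.072, 0.997, 0.0], [0.0, 0.0, -1.0]]
contact_force: [0.5, -0.8, -0.1]
gripper_width: 0.157
finger_force: 15.0
```

Call:
{"api": "move_arm", "payload": {"commands": [0,0.8,0,0,0,0,0,0.4,0.8,0,0,0,-0.8,0,0.4,0.8,0,0,0,-0.8,0,0.4,0.8,0,0,0,-0.8,0,0.4,0.4,0,0,0,-0.8,0]}}

```text
clock: 6.45
eef_pos: [0.4489, 0.1595, 0.3011]
orientation: [[-0.939, 0.345, -0.0], [0.345, 0.939, 0.0], [0.0, 0.0, -1.0]]
contact_force: [-0.2, -1.3, -0.3]
gripper_width: 0.156
finger_force: 15.0
```

```bash
python3 - <<'E'
from h import *
s=wsnap("w3");print(s["eef_pos"],np.degrees(s["joint_positions"]).round(1))
i=cv2.imread("pics/w3.png");cv2.imwrite("pics/w3c.png",cv2.resize(i,(800,500)))
E
```

```text
[0.44892587 0.15953062 0.30105266] [  6.1  28.7 108.7   0.   42.6 -63.8]
```

View pics/w3c.png

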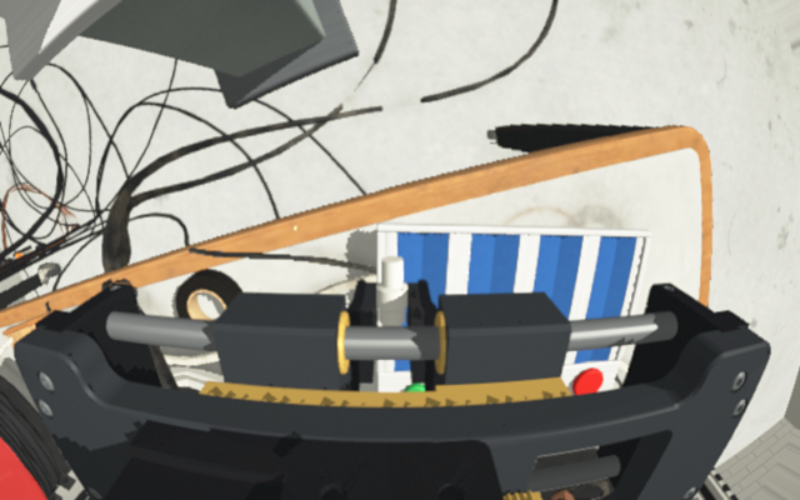

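The tray's lane front corners in this view, left to right, are (398,235)/(448,235), (471,236)/(520,236), (541,236)/(587,236) and (606,237)/(644,237). The red disc is at (588,381), and the BNC stands at (392,275), still held.

```bash
python3 - <<'E'
from h import *
W=lambda x,y:wr("w3",(x+.5)*.8-.5,(y+.5)*.8-.5)
L=[atz(W(*c),.0245)[:2]*1000 for c in[(398,235),(448,235),(471,236),(520,236),(541,236),(587,236),(606,237),(644,237)]]
print(np.round(L,1).tolist())
red=atz(W(588,381),.033)[:2]*1000;print("red w3",red)
T=lambda x,y:ray_top(170+(x-360+.5)/3.5-.5,145+(y+.5)/3.5-.5)
print("red tri",tri([W(588,381),T(494,61)])[0]*1000, "top",atz(T(494,61),.033)*1000,"green",atz(T(698,135),.033)*1000)
# lane front corners from crop0 (left lane/red first): triangulate
for w,t in [((644,237),(402,232)),((606,237),(447,248)),((541,236),(515,270)),((448,235),(610,302)),((398,235),(658,322))]:
    print("tri",(tri([W(*w),T(*t)])[0]*1000).round(1),(atz(T(*t),.0245)*1000).round(1))
# fit tray pose using wrist front corners: y= -96,-60,-44,-8,8,44,60,96, x=-58
ys=np.array([-96,-60,-44,-8,8,44,60,96.]);M=np.c_[-58*np.ones(8),ys]
P=np.array(L);c=M.mean(0);q=P.mean(0);U,S,Vt=np.linalg.svd((M-c).T@(P-q));R=(U@np.diag([1,np.linalg.det(U@Vt)])@Vt).T
t=q-R@c;print("tray",t,np.degrees(np.arctan2(R[1,0],R[0,0])),"res",np.abs(P-(M@R.T+t)).max(0))
for y in(-78,-26,26,78):print(y,(R@[0,y]+t).round(1))
print("pred red/green",R@[77,78]+t,R@[77,-78]+t)
E
```

```text
[[445.8, 165.5], [457.7, 197.9], [464.0, 213.0], [476.4, 247.0], [482.1, 262.5], [495.3, 298.9], [502.1, 315.2], [515.3, 351.4]]
red w3 [625.48578481 278.09103128]
red tri [628.92619097 279.40196494  29.57696043] top [628.12846464 278.50399917  33.        ] green [572.98361365 133.70491842  33.        ]
tri [504.8 336.7  45.2] [507.8 342.4  24.5]
tri [494.1 306.2  41.3] [496.  310.6  24.5]
tri [479.3 260.8  31.1] [479.8 262.7  24.5]
tri [456.9 196.9  25.1] [456.4 195.9  24.5]
tri [443.6 163.9  25.7] [441.9 162.3  24.5]
tray [534.1801605  236.14197534] -20.484724039277964 res [1.85792898 5.07896013]
-78 [506.9 163.1]
-26 [525.1 211.8]
26 [543.3 260.5]
78 [561.5 309.2]
pred red/green [633.60780177 282.26294836] [579.01441037 136.12752618]
```

Call:
{"api": "move_arm", "payload": {"commands": [0.7,0,0,0,0,-0.1,0,0.65,0,0,0,0,0,0,0,0,-0.6,0,0,0,0,0,0,-0.6,0,0,0,0,0,0,-0.5,0,0,0,0]}}

```text
clock: 7.0
eef_pos: [0.5024, 0.1567, 0.2319]
orientation: [[-0.936, 0.352, -0.001], [0.352, 0.936, -0.0], [0.001, -0.001, -1.0]]
contact_force: [-0.2, 0.3, -0.5]
gripper_width: 0.156
finger_force: 15.0
```

Call:
{"api": "move_arm", "payload": {"commands": [0,0,-0.3,0,0,0,0,0,0,-0.2,0,0,0,0,0,0,-0.06,0,0,0,0,0,0,0,0,0,0,0]}}

```text
clock: 7.4
eef_pos: [0.5029, 0.1571, 0.2111]
orientation: [[-0.936, 0.352, 0.0], [0.352, 0.936, -0.0], [-0.0, 0.0, -1.0]]
contact_force: [0.2, 0.2, -0.7]
gripper_width: 0.159
finger_force: 15.0
```

Call:
{"api": "move_arm", "payload": {"commands": [0,0.07,-0.03,0,0,0,0,0,0,0,0,0,0,0,0,0,0,0,0,0,0.3,0,0,0,0,0,0,0.3,0,0,0,0,0,0,0.3]}}

```text
clock: 7.9
eef_pos: [0.5028, 0.16, 0.2096]
orientation: [[-0.936, 0.352, -0.0], [0.352, 0.936, -0.0], [0.0, -0.0, -1.0]]
contact_force: [0.7, -0.1, -0.5]
gripper_width: 0.283
finger_force: 0.0
```

Call:
{"api": "move_arm", "payload": {"commands": [0,0,0,0,0,0,0.3,0,0,0.5,0,0,0,0.3,0,0,0.8,0,0,0,0.3,0,0,0.9,0,0,0,0.46,-0.5,0,0,0,0,0,0.46]}}

```text
clock: 8.4
eef_pos: [0.4867, 0.1601, 0.3018]
orientation: [[-0.936, 0.353, 0.014], [0.353, 0.936, 0.001], [-0.013, 0.006, -1.0]]
contact_force: [0.6, -0.3, 0.2]
gripper_width: 0.402
finger_force: 0.0
```

Call:
{"api": "move_arm", "payload": {"commands": [-0.9,0,0,0,0,0,0.46,-0.9,0,0,0,0,0,0.46,0,0,0,0,0,0,0.46]}}

```text
clock: 8.7
eef_pos: [0.4049, 0.1598, 0.2971]
orientation: [[-0.936, 0.352, -0.01], [0.352, 0.936, -0.001], [0.009, -0.005, -1.0]]
contact_force: [0.9, 1.0, 0.6]
gripper_width: 0.453
finger_force: 0.0
```

```bash
python3 - <<'E'
from h import *
s=wsnap("w4");print(s["eef_pos"],np.degrees(s["joint_positions"]).round(1))
i=cv2.imread("pics/w4.png");cv2.imwrite("pics/w4c.png",cv2.resize(i[140:340,220:520],(800,533),interpolation=cv2.INTER_CUBIC))
E
```

```text
[0.40486236 0.15984617 0.29708959] [  6.8  27.1 114.4   0.   39.1 -62.7]
```

View pics/w4c.png

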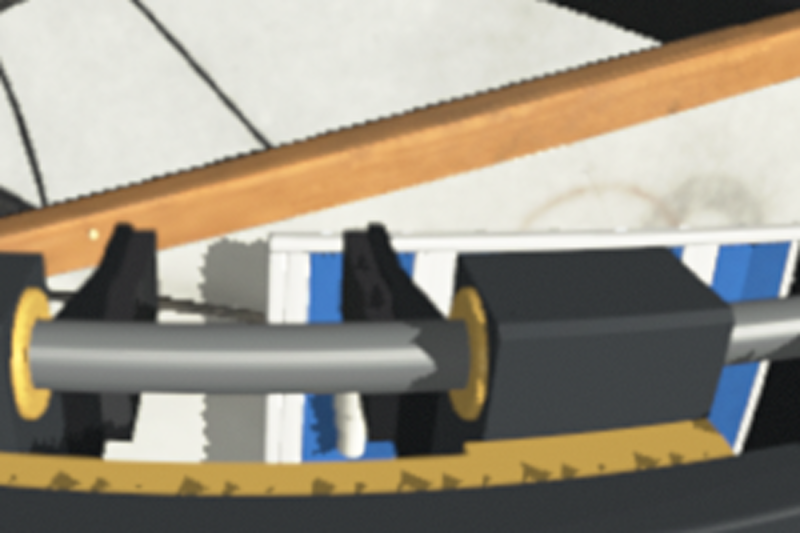

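The BNC lies in the green lane, at about (348,425) in this view. Next is the USB stick.

Call:
{"api": "move_arm", "payload": {"commands": [-0.1,-0.8,0,0,0,0.8,0.46,-0.1,-0.8,0,0,0,0.8,0.46,-0.1,-0.8,0,0,0,0.8,0.46,-0.1,-0.8,0,0,0,0.8,0.46,-0.1,-0.8,0,0,0,0.8,0.46]}}

```text
clock: 9.25
eef_pos: [0.392, -0.0018, 0.2977]
orientation: [[-1.0, 0.008, 0.003], [0.008, 1.0, -0.001], [-0.003, -0.001, -1.0]]
contact_force: [0.2, 0.3, -0.3]
gripper_width: 0.46
finger_force: 0.0
```

Call:
{"api": "move_arm", "payload": {"commands": [0,-0.9,0,0,0,0,0.46,0,-0.9,0,0,0,0,0.46,0,-0.9,0,0,0,0,0.46,0,-0.9,0,0,0,0,0.46,0,-0.9,0,0,0,0,0.46]}}

```text
clock: 9.75
eef_pos: [0.3916, -0.1827, 0.2977]
orientation: [[-1.0, 0.012, 0.002], [0.012, 1.0, -0.001], [-0.002, -0.001, -1.0]]
contact_force: [0.7, -0.0, 0.6]
gripper_width: 0.464
finger_force: 0.0
```

Call:
{"api": "move_arm", "payload": {"commands": [0,-0.8,0,0,0,-1,0.46,0,-0.8,0,0,0,-1,0.46,0,0,0,0,0,-1,0.46,0,0,0,0,0,-1,0.46,0,0,0,0,0,-1,0.46]}}

```text
clock: 10.25
eef_pos: [0.3915, -0.2456, 0.2975]
orientation: [[-0.899, 0.437, 0.001], [0.437, 0.899, -0.001], [-0.002, -0.001, -1.0]]
contact_force: [-0.3, 0.6, 0.4]
gripper_width: 0.461
finger_force: 0.0
```

Call:
{"api": "move_arm", "payload": {"commands": [0,0,0,0,0,-1,0.46,0,0,0,0,0,-1,0.46,0,0,0,0,0,-1,0.46,0,0,0,0,0,-1,0.46,0,0,0,0,0,-1,0.46]}}

```text
clock: 10.75
eef_pos: [0.3917, -0.2452, 0.2976]
orientation: [[-0.631, 0.776, 0.001], [0.776, 0.631, -0.001], [-0.002, 0.0, -1.0]]
contact_force: [-0.7, 0.7, 0.4]
gripper_width: 0.459
finger_force: 0.0
```

Call:
{"api": "move_arm", "payload": {"commands": [0.4,0,0,0,0,-1,0.46,0.4,0,0,0,0,-1,0.46,0.4,0,0,0,0,-1,0.46,0.4,0,0,0,0,-1,0.46,0.4,0,0,0,0,-1,0.46]}}

```text
clock: 11.25
eef_pos: [0.4724, -0.245, 0.2976]
orientation: [[-0.244, 0.97, 0.001], [0.97, 0.244, -0.001], [-0.002, 0.001, -1.0]]
contact_force: [0.1, 0.3, -0.7]
gripper_width: 0.459
finger_force: 0.0
```

Call:
{"api": "move_arm", "payload": {"commands": [0.5,0,0,0,0,-1,0.46,0.5,0,0,0,0,-1,0.46,0.5,0,0,0,0,-1,0.46,0.4,0,0,0,0,-0.8,0.46,0,0,0,0,0,0,0.46]}}

```text
clock: 11.75
eef_pos: [0.5493, -0.245, 0.2977]
orientation: [[0.08, 0.997, 0.004], [0.997, -0.08, -0.002], [-0.002, 0.004, -1.0]]
contact_force: [-0.1, 0.5, -0.5]
gripper_width: 0.46
finger_force: 0.0
```

Call:
{"api": "move_arm", "payload": {"commands": [-0.24,-0.36,-0.5,0,0,0,0.46,0,0,-0.6,0,0,0,0.46,0,0,-0.6,0,0,0,0.46,0,0,-0.35,0,0,0,0.46,0,0,-0.2,0,0,0,0.46]}}

```text
clock: 12.25
eef_pos: [0.5366, -0.2585, 0.2062]
orientation: [[0.08, 0.997, -0.002], [0.997, -0.08, 0.001], [0.001, -0.002, -1.0]]
contact_force: [-0.1, -0.0, -0.1]
gripper_width: 0.458
finger_force: 0.0
```

Call:
{"api": "move_arm", "payload": {"commands": [0,0,0,0,0,0,0,0,0,0,0,0,0,0,0,0,0,0,0,0,0,0,0,0,0,0,0,0,0,0,0,0,0,0,0]}}

```text
clock: 12.75
eef_pos: [0.5377, -0.2586, 0.2086]
orientation: [[0.081, 0.997, 0.002], [0.997, -0.081, -0.001], [-0.001, 0.002, -1.0]]
contact_force: [0.4, -0.2, 3.6]
gripper_width: 0.215
finger_force: 15.0
```

Call:
{"api": "move_arm", "payload": {"commands": [0,0,0.7,0,0,0,0,0,0,0.8,0,0,1,0,0,0,0.8,0,0,1,0,-0.8,0.1,0,0,0,1,0,-0.8,0.1,0,0,0,1,0]}}

```text
clock: 13.25
eef_pos: [0.4733, -0.2505, 0.3012]
orientation: [[-0.27, 0.963, 0.004], [0.963, 0.27, -0.003], [-0.004, 0.003, -1.0]]
contact_force: [-0.6, 0.5, -1.1]
gripper_width: 0.217
finger_force: 15.0
```

Call:
{"api": "move_arm", "payload": {"commands": [-0.8,0.1,0,0,0,1,0,-0.8,0.1,0,0,0,1,0,-0.55,0.1,0,0,0,1,0,0,0,0,0,0,1,0,0,0,0,0,0,1,0]}}

```text
clock: 13.75
eef_pos: [0.3865, -0.2382, 0.3]
orientation: [[-0.65, 0.76, 0.0], [0.76, 0.65, -0.0], [-0.0, 0.0, -1.0]]
contact_force: [-0.1, -0.5, -0.4]
gripper_width: 0.217
finger_force: 15.0
```

Call:
{"api": "move_arm", "payload": {"commands": [0,0,0,0,0,1,0,0,0,0,0,0,1,0,0,0,0,0,0,1,0,0,0,0,0,0,1,0,0,0,0,0,0,1,0]}}

```text
clock: 14.25
eef_pos: [0.3872, -0.2384, 0.2999]
orientation: [[-0.91, 0.414, 0.0], [0.414, 0.91, -0.0], [-0.001, -0.0, -1.0]]
contact_force: [1.3, 0.8, 0.1]
gripper_width: 0.218
finger_force: 15.0
```

Call:
{"api": "move_arm", "payload": {"commands": [0,0.5,0,0,0,1,0,0,0.5,0,0,0,1,0,0,0.5,0,0,0,1,0,0,0.5,0,0,0,1,0,0,0.5,0,0,0,1,0]}}

```text
clock: 14.75
eef_pos: [0.3872, -0.1377, 0.2999]
orientation: [[-1.0, -0.01, 0.001], [-0.01, 1.0, -0.0], [-0.001, -0.0, -1.0]]
contact_force: [-0.1, -0.2, 0.3]
gripper_width: 0.215
finger_force: 15.0
```

Call:
{"api": "move_arm", "payload": {"commands": [0,0.8,0,0,0,0,0,0,0.8,0,0,0,0,0,0,0.8,0,0,0,0,0,0,0.8,0,0,0,0,0,0,0.8,0,0,0,0,0]}}

```text
clock: 15.25
eef_pos: [0.3872, 0.0228, 0.2999]
orientation: [[-1.0, -0.006, 0.001], [-0.006, 1.0, -0.0], [-0.001, -0.0, -1.0]]
contact_force: [-0.1, -0.0, 0.8]
gripper_width: 0.212
finger_force: 15.0
```

Call:
{"api": "move_arm", "payload": {"commands": [0.2,0.8,0,0,0,-0.6,0,0.2,0.8,0,0,0,-0.6,0,0.3,0.8,0,0,0,-0.6,0,0.4,0.8,0,0,0,-0.6,0,0.4,0.8,0,0,0,-0.5,0]}}

```text
clock: 15.75
eef_pos: [0.4475, 0.1832, 0.3]
orientation: [[-0.969, 0.246, 0.001], [0.246, 0.969, -0.0], [-0.001, 0.0, -1.0]]
contact_force: [0.4, -0.4, 0.1]
gripper_width: 0.21
finger_force: 15.0
```

Call:
{"api": "move_arm", "payload": {"commands": [0.85,0.35,0,0,0,-0.7,0,0.84,0.35,0,0,0,-0.6,0,0,0,-0.6,0,0,0,0,0,0,-0.6,0,0,0,0,0,0,-0.5,0,0,0,0]}}

```text
clock: 16.25
eef_pos: [0.5148, 0.2098, 0.2308]
orientation: [[-0.936, 0.352, -0.0], [0.352, 0.936, 0.0], [0.0, -0.0, -1.0]]
contact_force: [-0.4, 0.6, -0.8]
gripper_width: 0.212
finger_force: 15.0
```

Call:
{"api": "move_arm", "payload": {"commands": [0,0,-0.3,0,0,0,0,0,0,-0.2,0,0,0,0,0,0,0,0,0,0,0,0,0,0,0,0,0,0]}}

```text
clock: 16.65
eef_pos: [0.5151, 0.2096, 0.2121]
orientation: [[-0.936, 0.352, 0.001], [0.352, 0.936, 0.0], [-0.001, 0.0, -1.0]]
contact_force: [-0.6, 0.0, 0.2]
gripper_width: 0.213
finger_force: 15.0
```

Call:
{"api": "move_arm", "payload": {"commands": [0,0.04,-0.04,0,0,0,0,0,0,0,0,0,0,0,0,0,0,0,0,0,0.36,0,0,0,0,0,0,0.36,0,0,0,0,0,0,0.36]}}

```text
clock: 17.15
eef_pos: [0.5149, 0.2111, 0.2101]
orientation: [[-0.936, 0.352, 0.0], [0.352, 0.936, 0.0], [-0.0, 0.0, -1.0]]
contact_force: [0.8, -0.8, 0.7]
gripper_width: 0.341
finger_force: 0.0
```

Call:
{"api": "move_arm", "payload": {"commands": [0,0,0,0,0,0,0.36,0,0,0.5,0,0,0,0.36,0,0,0.8,0,0,0,0.36,0,0,0.9,0,0,0,0.46,-0.8,-0.4,0,0,0,0.8,0.46]}}

```text
clock: 17.65
eef_pos: [0.4883, 0.1963, 0.3028]
orientation: [[-0.959, 0.284, 0.019], [0.284, 0.959, 0.003], [-0.017, 0.009, -1.0]]
contact_force: [0.4, 0.1, -1.0]
gripper_width: 0.434
finger_force: 0.0
```

Call:
{"api": "move_arm", "payload": {"commands": [-0.8,-0.6,0,0,0,1,0.46,-0.8,-0.6,0,0,0,1,0.46,-0.6,-0.8,0,0,0,1,0.46,-0.15,-0.9,0,0,0,0.5,0.46,0,-0.9,0,0,0,0,0.46]}}

```text
clock: 18.15
eef_pos: [0.3871, 0.0425, 0.2981]
orientation: [[-1.0, -0.017, -0.002], [-0.017, 1.0, 0.0], [0.002, 0.0, -1.0]]
contact_force: [0.4, 1.1, -0.6]
gripper_width: 0.463
finger_force: 0.0
```

Call:
{"api": "move_arm", "payload": {"commands": [0,-0.9,0,0,0,0,0.4,0,-0.9,0,0,0,0,0.4,0,-0.9,0,0,0,0,0.4,0,-0.9,0,0,0,0,0.4,0,-0.9,0,0,0,0,0.4]}}

```text
clock: 18.65
eef_pos: [0.3886, -0.1384, 0.2981]
orientation: [[-1.0, -0.015, 0.0], [-0.015, 1.0, -0.0], [-0.0, -0.0, -1.0]]
contact_force: [0.3, 0.3, 0.4]
gripper_width: 0.406
finger_force: 0.0
```

Call:
{"api": "move_arm", "payload": {"commands": [0,-0.9,0,0,0,0,0.4,0,-0.9,0,0,0,-1,0.4,0,-0.9,0,0,0,-1,0.4,0,-0.7,0,0,0,-1,0.4,0,0,0,0,0,-1,0.4]}}

```text
clock: 19.15
eef_pos: [0.3895, -0.2772, 0.2983]
orientation: [[-0.942, 0.335, 0.003], [0.335, 0.942, -0.005], [-0.005, -0.003, -1.0]]
contact_force: [-0.0, 0.6, 0.1]
gripper_width: 0.4
finger_force: 0.0
```

Call:
{"api": "move_arm", "payload": {"commands": [0,0,0,0,0,-1,0.4,0,0,0,0,0,-1,0.4,0,0,0,0,0,-1,0.4,0,0,0,0,0,-1,0.4,0,0,0,0,0,-1,0.4]}}

```text
clock: 19.65
eef_pos: [0.3888, -0.2728, 0.298]
orientation: [[-0.715, 0.699, -0.0], [0.699, 0.715, 0.0], [0.0, -0.0, -1.0]]
contact_force: [0.1, 0.6, -0.5]
gripper_width: 0.401
finger_force: 0.0
```

Call:
{"api": "move_arm", "payload": {"commands": [0.1,0,0,0,0,-1,0.4,0.2,0,0,0,0,-1,0.4,0.2,0,0,0,0,-1,0.4,0.2,0,0,0,0,-1,0.4,0.2,0,0,0,0,-1,0.4]}}

```text
clock: 20.15
eef_pos: [0.4251, -0.2728, 0.298]
orientation: [[-0.353, 0.936, -0.0], [0.936, 0.353, 0.0], [0.0, -0.0, -1.0]]
contact_force: [-0.6, 0.1, 0.8]
gripper_width: 0.398
finger_force: 0.0
```

Call:
{"api": "move_arm", "payload": {"commands": [0,0,0,0,0,-1,0.4,0,0,0,0,0,-1,0.4,0,0,0,0,0,-1,0.4,0,0,0,0,0,-1,0.4,0,0,0,0,0,-1,0.4]}}

```text
clock: 20.65
eef_pos: [0.4248, -0.2728, 0.2979]
orientation: [[0.076, 0.997, -0.0], [0.997, -0.076, 0.0], [0.0, -0.0, -1.0]]
contact_force: [0.2, 0.6, -0.4]
gripper_width: 0.4
finger_force: 0.0
```

```bash
python3 - <<'E'
from h import *
s=wsnap("w5");print(s["eef_pos"],np.degrees(s["joint_positions"]).round(1),np.degrees(np.arctan2(s["orientation"][1,1],s["orientation"][0,1])))
i=cv2.imread("pics/w5.png");t=grab_frame("top")["pixels"];cv2.imwrite("pics/top5.png",t)
c=np.zeros((600,800,3),np.uint8);c[:300]=cv2.resize(i[90:240,120:520],(800,300),interpolation=cv2.INTER_CUBIC)
c[300:,:400]=cv2.resize(t[150:247,170:300],(400,300),interpolation=cv2.INTER_CUBIC)
cv2.imwrite("pics/c5.png",c)
E
```

```text
[ 0.42480115 -0.27278374  0.29794088] [-45.4  30.6 104.9  -0.   44.5 -41.1] -4.34793420299164
```

View pics/c5.png

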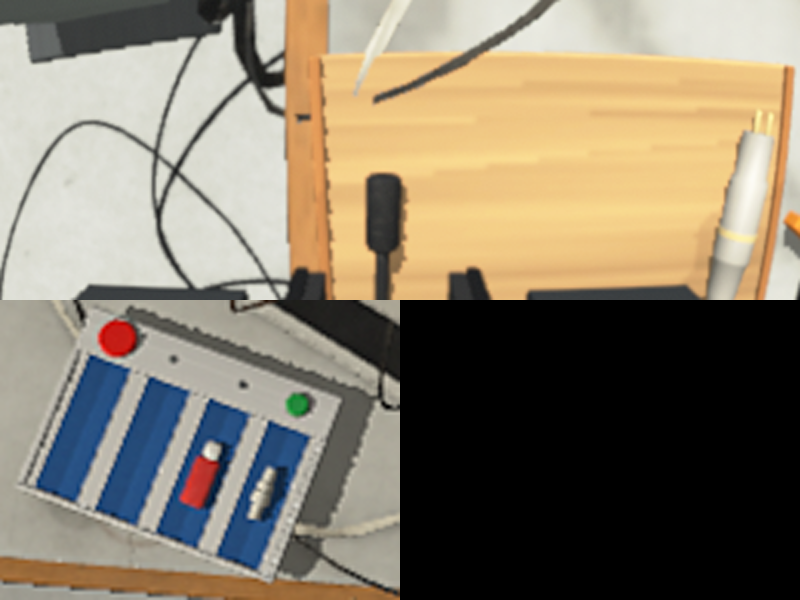

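The tray crop shows the USB and BNC centred in their lanes and lying straight. The jack barrel's ends are at (384,176)–(383,248), and the XLR's pin end is at (763,112).

```bash
python3 - <<'E'
from h import *
W=lambda x,y:wr("w5",(x+.5)/2-.5+120,(y+.5)/2-.5+90)
V=lambda x,y:wr("w1",228+(x+.5)/4-.5,55+(y+.5)/4-.5)
for p,q in(((384,176),(100,195)),((383,248),(100,300))): print((atz(W(*p),.0295)*1000).round(1),(tri([W(*p),V(*q)])[0]*1000).round(1))
print((tri([W(763,112),V(703,97)])[0]*1000).round(1))
E
```

```text
[ 424.9 -256.9   29.5] [ 424.8 -257.2   28.2]
[ 422.  -288.3   29.5] [ 422.4 -287.8   30.4]
[ 598.8 -237.6   31.8]
```

Call:
{"api": "move_arm", "payload": {"commands": [-0.04,0,-0.6,0,0,0,0.4,0,0,-0.6,0,0,0,0.4,0,0,-0.5,0,0,0,0.4,0,0,-0.3,0,0,0,0.4,0,0,-0.18,0,0,0,0.4]}}

```text
clock: 21.25
eef_pos: [0.4232, -0.2728, 0.2098]
orientation: [[0.071, 0.997, -0.001], [0.997, -0.071, 0.001], [0.001, -0.001, -1.0]]
contact_force: [-0.4, -0.6, 0.5]
gripper_width: 0.399
finger_force: 0.0
```

Call:
{"api": "move_arm", "payload": {"commands": [0,0,0,0,0,0,0.4,0,0,0,0,0,0,0,0,0,0,0,0,0,0,0,0,0,0,0,0,0,0,0,0,0,0,0,0]}}

```text
clock: 21.75
eef_pos: [0.4234, -0.273, 0.2113]
orientation: [[0.072, 0.997, 0.001], [0.997, -0.072, -0.001], [-0.001, 0.001, -1.0]]
contact_force: [-0.2, 0.1, 1.8]
gripper_width: 0.155
finger_force: 15.0
```

Call:
{"api": "move_arm", "payload": {"commands": [0,0,0,0,0,0,0,0,0,0,0,0,0,0]}}

```text
clock: 21.95
eef_pos: [0.4234, -0.273, 0.2113]
orientation: [[0.072, 0.997, 0.001], [0.997, -0.072, -0.001], [-0.001, 0.001, -1.0]]
contact_force: [-0.3, -0.5, 4.1]
gripper_width: 0.156
finger_force: 15.1
```

Call:
{"api": "move_arm", "payload": {"commands": [0,0,0,0,0,0,0.28,0,0,0,0,0,0,0.28,0,0,-0.06,0,0,0,0.28,0,0,0,0,0,0,0.28,0,0,0,0,0,0,0.28]}}

```text
clock: 22.45
eef_pos: [0.4232, -0.2728, 0.208]
orientation: [[0.072, 0.997, -0.001], [0.997, -0.072, 0.001], [0.0, -0.001, -1.0]]
contact_force: [-0.6, 0.5, -1.1]
gripper_width: 0.278
finger_force: 0.0
```

Call:
{"api": "move_arm", "payload": {"commands": [0,0,0,0,0,0,0,0,0,0,0,0,0,0,0,0,0,0,0,0,0,0,0,0,0,0,0,0,0,0,0,0,0,0,0]}}

```text
clock: 22.95
eef_pos: [0.4233, -0.2728, 0.2084]
orientation: [[0.072, 0.997, 0.0], [0.997, -0.072, -0.0], [-0.0, 0.0, -1.0]]
contact_force: [0.3, -0.4, -0.4]
gripper_width: 0.16
finger_force: 15.0
```

Call:
{"api": "move_arm", "payload": {"commands": [0,0,0.7,0,0,0,0,0,0,0.8,0,0,1,0,0,0,0.8,0,0,1,0,-0.45,0,0,0,0,1,0,-0.45,0,0,0,0,1,0]}}

```text
clock: 23.45
eef_pos: [0.3873, -0.2729, 0.3017]
orientation: [[-0.278, 0.961, 0.002], [0.961, 0.278, -0.003], [-0.003, 0.002, -1.0]]
contact_force: [-0.8, 0.7, -0.6]
gripper_width: 0.157
finger_force: 15.0
```

Call:
{"api": "move_arm", "payload": {"commands": [0,0,0,0,0,1,0,0,0,0,0,0,1,0,0,0,0,0,0,1,0,0,0,0,0,0,1,0,0,0,0,0,0,1,0]}}

```text
clock: 23.95
eef_pos: [0.3871, -0.2728, 0.3004]
orientation: [[-0.657, 0.754, -0.0], [0.754, 0.657, 0.0], [0.0, -0.0, -1.0]]
contact_force: [0.1, -0.3, 0.5]
gripper_width: 0.158
finger_force: 15.0
```

Call:
{"api": "move_arm", "payload": {"commands": [0,0,0,0,0,1,0,0,0,0,0,0,1,0,0,0,0,0,0,1,0,0,0,0,0,0,1,0,0,0,0,0,0,1,0]}}

```text
clock: 24.45
eef_pos: [0.3872, -0.2727, 0.3004]
orientation: [[-0.914, 0.406, -0.0], [0.406, 0.914, 0.0], [0.0, 0.0, -1.0]]
contact_force: [-0.2, -0.4, -1.3]
gripper_width: 0.161
finger_force: 15.0
```

Call:
{"api": "move_arm", "payload": {"commands": [0,0.6,0,0,0,1,0,0,0.6,0,0,0,1,0,0,0.6,0,0,0,1,0,0,0.6,0,0,0,1,0,0,0.6,0,0,0,1,0]}}

```text
clock: 24.95
eef_pos: [0.3871, -0.1519, 0.3004]
orientation: [[-1.0, -0.018, 0.0], [-0.018, 1.0, -0.0], [-0.0, -0.0, -1.0]]
contact_force: [0.5, 0.0, -0.9]
gripper_width: 0.164
finger_force: 15.0
```

Call:
{"api": "move_arm", "payload": {"commands": [0,0.9,0,0,0,0,0,0,0.9,0,0,0,0,0,0,0.9,0,0,0,0,0,0,0.9,0,0,0,0,0,0,0.9,0,0,0,0,0]}}

```text
clock: 25.45
eef_pos: [0.3871, 0.0285, 0.3005]
orientation: [[-1.0, -0.015, 0.0], [-0.015, 1.0, -0.0], [-0.0, -0.0, -1.0]]
contact_force: [0.1, -0.5, -0.4]
gripper_width: 0.159
finger_force: 15.0
```

Call:
{"api": "move_arm", "payload": {"commands": [0.3,0.9,0,0,0,-0.8,0,0.3,0.9,0,0,0,-0.8,0,0.4,0.8,0,0,0,-0.8,0,0.5,0.8,0,0,0,-0.8,0,0.5,0.8,0,0,0,-0.8,0]}}

```text
clock: 25.95
eef_pos: [0.4675, 0.1968, 0.3005]
orientation: [[-0.944, 0.33, -0.0], [0.33, 0.944, -0.0], [0.0, -0.0, -1.0]]
contact_force: [-0.3, -0.3, 0.7]
gripper_width: 0.159
finger_force: 15.0
```

Call:
{"api": "move_arm", "payload": {"commands": [0.71,0.83,0,0,0,-0.15,0,0.71,0.83,0,0,0,-0.15,0,0,0,-0.6,0,0,0,0,0,0,-0.6,0,0,0,0,0,0,-0.5,0,0,0,0]}}

```text
clock: 26.45
eef_pos: [0.5237, 0.262, 0.2311]
orientation: [[-0.936, 0.352, -0.001], [0.352, 0.936, -0.0], [0.001, -0.001, -1.0]]
contact_force: [0.0, -0.1, -0.5]
gripper_width: 0.158
finger_force: 15.0
```

Call:
{"api": "move_arm", "payload": {"commands": [0,0,-0.3,0,0,0,0,0,0,-0.2,0,0,0,0,0,0,-0.03,0,0,0,0,0,0,0,0,0,0,0]}}

```text
clock: 26.85
eef_pos: [0.5243, 0.2615, 0.2115]
orientation: [[-0.936, 0.353, 0.001], [0.353, 0.936, 0.0], [-0.001, 0.0, -1.0]]
contact_force: [0.5, 0.6, 1.0]
gripper_width: 0.163
finger_force: 15.0
```

Call:
{"api": "move_arm", "payload": {"commands": [0,0.05,-0.05,0,0,0,0,0,0,0,0,0,0,0,0,0,0,0,0,0,0.3,0,0,0,0,0,0,0.3,0,0,0,0,0,0,0.3]}}

```text
clock: 27.35
eef_pos: [0.5241, 0.2636, 0.2094]
orientation: [[-0.936, 0.353, 0.0], [0.353, 0.936, 0.0], [-0.0, 0.0, -1.0]]
contact_force: [-0.6, 0.2, -0.5]
gripper_width: 0.279
finger_force: 0.0
```

Call:
{"api": "move_arm", "payload": {"commands": [0,0,0,0,0,0,0.3,0,0,0.5,0,0,0,0.3,0,0,0.8,0,0,0,0.3,0,0,0.9,0,0,0,0.42,-0.8,-0.6,0,0,0,0.8,0.42]}}

```text
clock: 27.85
eef_pos: [0.4977, 0.2415, 0.3024]
orientation: [[-0.959, 0.284, 0.02], [0.284, 0.959, 0.005], [-0.017, 0.011, -1.0]]
contact_force: [1.1, -0.8, 0.1]
gripper_width: 0.39
finger_force: 0.0
```

Call:
{"api": "move_arm", "payload": {"commands": [-0.8,-0.8,0,0,0,1,0.42,-0.8,-0.8,0,0,0,1,0.42,-0.7,-0.8,0,0,0,1,0.42,-0.4,-0.9,0,0,0,0.4,0.42,0,-0.9,0,0,0,0,0.42]}}

```text
clock: 28.35
eef_pos: [0.3808, 0.0711, 0.2972]
orientation: [[-1.0, -0.008, -0.004], [-0.008, 1.0, 0.0], [0.004, 0.0, -1.0]]
contact_force: [1.0, 0.1, 0.5]
gripper_width: 0.419
finger_force: 0.0
```

Call:
{"api": "move_arm", "payload": {"commands": [0,-0.9,0,0,0,0,0.42,0,-0.9,0,0,0,0,0.42,0,-0.9,0,0,0,0,0.42,0,-0.9,0,0,0,0,0.42,0,-0.9,0,0,0,0,0.42]}}

```text
clock: 28.85
eef_pos: [0.3839, -0.11, 0.2973]
orientation: [[-1.0, -0.006, 0.001], [-0.006, 1.0, -0.0], [-0.001, -0.0, -1.0]]
contact_force: [0.6, 0.4, 0.7]
gripper_width: 0.419
finger_force: 0.0
```

Call:
{"api": "move_arm", "payload": {"commands": [0,-0.9,0,0,0,0,0.42,0,-0.9,0,0,0,0,0.42,0,-0.9,0,0,0,0,0.42,0,-0.8,0,0,0,-1,0.42,0,-0.8,0,0,0,-1,0.42]}}

```text
clock: 29.35
eef_pos: [0.3838, -0.282, 0.2973]
orientation: [[-0.985, 0.172, 0.0], [0.172, 0.985, -0.0], [-0.0, -0.0, -1.0]]
contact_force: [0.9, -0.1, -1.0]
gripper_width: 0.425
finger_force: 0.0
```

Call:
{"api": "move_arm", "payload": {"commands": [0,0,0,0,0,-1,0.42,0,0,0,0,0,-1,0.42,0,0,0,0,0,-1,0.42,0,0,0,0,0,-1,0.42,0,0,0,0,0,-1,0.42]}}

```text
clock: 29.85
eef_pos: [0.384, -0.2805, 0.2972]
orientation: [[-0.821, 0.572, 0.0], [0.572, 0.821, -0.0], [-0.0, -0.0, -1.0]]
contact_force: [0.3, -0.7, -0.2]
gripper_width: 0.417
finger_force: 0.0
```

Call:
{"api": "move_arm", "payload": {"commands": [0,0,0,0,0,-1,0.42,0,0,0,0,0,-1,0.42,0,0,0,0,0,-1,0.42,0,0,0,0,0,-1,0.42,0,0,0,0,0,-1,0.42]}}

```text
clock: 30.35
eef_pos: [0.384, -0.2804, 0.2972]
orientation: [[-0.502, 0.865, 0.0], [0.865, 0.502, -0.0], [-0.0, 0.0, -1.0]]
contact_force: [1.0, -0.2, -0.1]
gripper_width: 0.422
finger_force: 0.0
```

Call:
{"api": "move_arm", "payload": {"commands": [0.6,0,0,0,0,-1,0.42,0.6,0,0,0,0,-1,0.42,0.6,0,0,0,0,-1,0.42,0.6,0,0,0,0,-1,0.42,0.6,0,0,0,0,-1,0.42]}}

```text
clock: 30.85
eef_pos: [0.5049, -0.2803, 0.2972]
orientation: [[-0.09, 0.996, -0.0], [0.996, 0.09, 0.0], [0.0, -0.0, -1.0]]
contact_force: [0.3, -0.6, 0.1]
gripper_width: 0.419
finger_force: 0.0
```

Call:
{"api": "move_arm", "payload": {"commands": [0.72,0,0,0,0,-1,0.42,0.72,0,0,0,0,-1,0.42,0.72,0,0,0,0,-0.9,0.42,0,0,0,0,0,0,0.42,0,0,0,0,0,0,0.42]}}

```text
clock: 31.35
eef_pos: [0.5904, -0.28, 0.2967]
orientation: [[0.157, 0.988, -0.001], [0.988, -0.157, 0.0], [0.0, -0.001, -1.0]]
contact_force: [-0.4, -0.0, -0.3]
gripper_width: 0.419
finger_force: 0.0
```

```bash
python3 - <<'E'
from h import *
s=wsnap("w6");print(s["eef_pos"],np.degrees(s["joint_positions"]).round(1),np.degrees(np.arctan2(s["orientation"][1,1],s["orientation"][0,1])))
i=cv2.imread("pics/w6.png");t=grab_frame("top")["pixels"];cv2.imwrite("pics/top6.png",t)
c=np.zeros((600,800,3),np.uint8);c[:300]=cv2.resize(i[90:240,120:520],(800,300),interpolation=cv2.INTER_CUBIC)
c[300:,:400]=cv2.resize(t[150:247,170:300],(400,300),interpolation=cv2.INTER_CUBIC)
cv2.imwrite("pics/c6.png",c)
E
```

```text
[ 0.59041351 -0.28004487  0.29671649] [-35.2  39.7  82.9  -0.   57.5 -26.1] -9.041286074907065
```

View pics/c6.png

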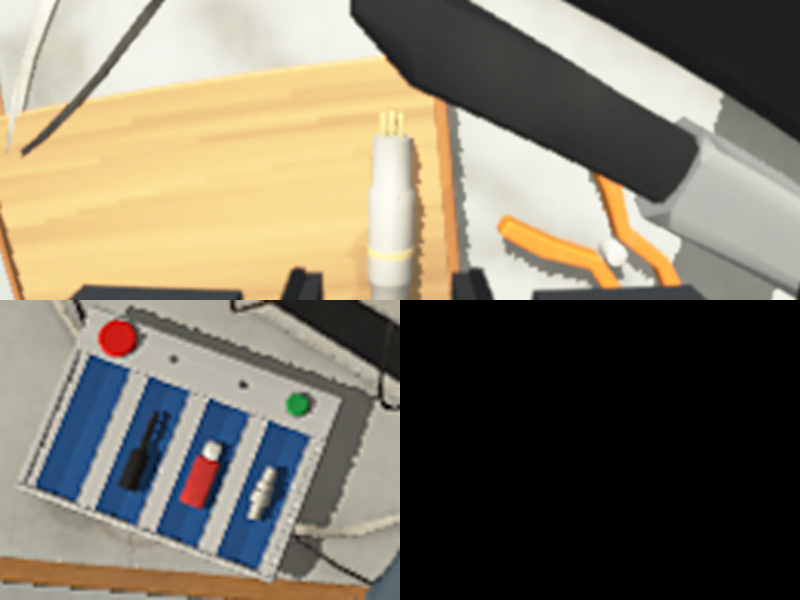

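The jack now lies straight in the third lane. The XLR's pins are at (393,112) and its ring is at (391,255). The case's handle also juts out, with the silver section starting at about (690,150). I'll measure its clearance before going down.

```bash
python3 - <<'E'
from h import *
W=lambda x,y:wr("w6",(x+.5)/2-.5+120,(y+.5)/2-.5+90)
V=lambda x,y:wr("w1",(x+.5)*.8-.5,(y+.5)*.8-.5)
U=lambda x,y:wr("w1",228+(x+.5)/4-.5,55+(y+.5)/4-.5)
print("handle",tri([W(645,205),V(638,105)]),tri([W(690,125),V(660,80)]))
print("xlr end",tri([W(393,112),U(703,97)]),"ring",tri([W(391,255),U(677,296)]))
E
```

```text
handle (array([ 0.6486743 , -0.24558256,  0.16749384]), [np.float64(0.0022752859618916225), np.float64(0.002275285961891537)]) (array([ 0.65309308, -0.22875063,  0.1836513 ]), [np.float64(0.004453076220558788), np.float64(0.004453076220558838)])
xlr end (array([ 0.59907635, -0.23757904,  0.03268081]), [np.float64(0.0003965941235456835), np.float64(0.0003965941235458397)]) ring (array([ 0.58883265, -0.2954711 ,  0.03561559]), [np.float64(0.0007755489324836253), np.float64(0.000775548932483571)])
```

```bash
python3 - <<'E'
from h import *
i=cv2.imread("pics/w1.png");a=cv2.resize(i[0:200,400:640],(480,400),interpolation=cv2.INTER_CUBIC)
t=cv2.imread("pics/top0.png");b=cv2.resize(t[60:200,395:480],(316,520),interpolation=cv2.INTER_CUBIC)
j=cv2.imread("pics/w6.png");e=cv2.resize(j[60:260,300:540],(480,400)[::1])[:200]
c=np.zeros((600,800,3),np.uint8);c[:400,:480]=a;c[400:,:480]=e;c[:520,482:798]=b
cv2.imwrite("pics/h6.png",c)
E
```

```text
(no output)
```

View pics/h6.png

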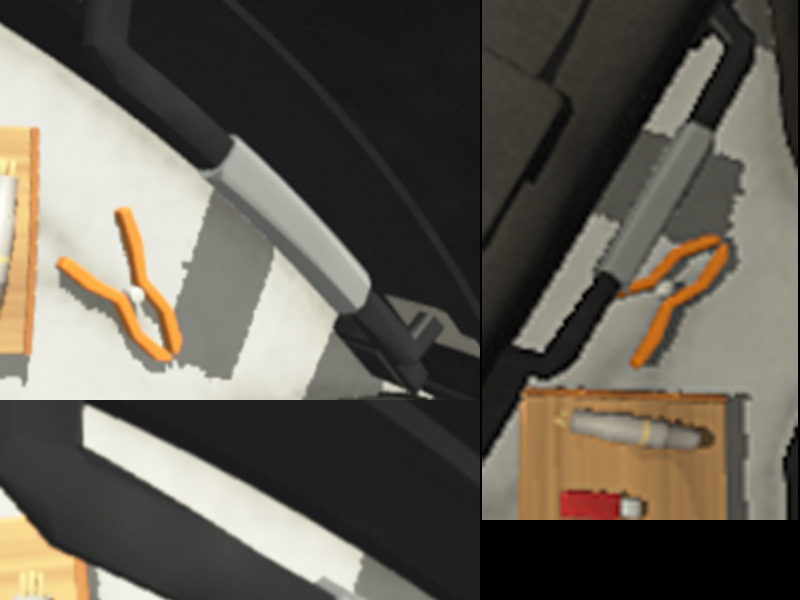

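The handle's silver grip runs from (207,173) to (345,312) in the wrist view, and from (627,293) to (713,133) in the top view.

```bash
python3 - <<'E'
from h import *
A=lambda x,y:wr("w1",400+x/2-.25,y/2-.25)
B=lambda x,y:ray_top(395+(x-482)*85/316-.4,60+y*140/520-.4)
for p,q in(((207,173),(627,293)),((345,312),(713,133)),((220,155),(615,280)),((357,298),(698,128)),((98,50),(548,376))):
    x,r=tri([A(*p),B(*q)]);print((x*1000).round(),(r[0]*1000).round(1))
E
```

```text
[ 645. -248.  164.] 0.7
[ 747. -308.  154.] 0.3
[ 653. -241.  165.] 0.0
[ 749. -299.  160.] 1.2
[ 599. -201.  159.] 2.4
```

```bash
python3 - <<'E'
from h import *
V=lambda x,y:wr("w1",(x+.5)*.8-.5,(y+.5)*.8-.5)
for p,q in(((455,260),(476,192)),((455,290),(486,192))):
    print(tri([V(*p),ray_top(*q)]))
for z in(.05,.1,.15): print(z,atz(ray_top(476,192),z).round(3))
E
```

```text
(array([ 0.54659627, -0.3897795 ,  0.03014685]), [np.float64(0.0018962553121189948), np.float64(0.0018962553121190913)])
(array([ 0.44551587, -0.11767343,  0.70360226]), [np.float64(0.0019487891516210317), np.float64(0.0019487891516210805)])
0.05 [ 0.542 -0.381  0.05 ]
0.1 [ 0.535 -0.36   0.1  ]
0.15 [ 0.527 -0.339  0.15 ]
```

Call:
{"api": "move_arm", "payload": {"commands": [-0.04,-0.35,0,0.66,-0.1,0,0.42,-0.04,-0.35,0,0.66,-0.1,0,0.42,-0.04,-0.35,0,0.66,-0.1,-0.1,0.42,0,0,0,0,0,0,0.42]}}

```text
clock: 31.85
eef_pos: [0.5843, -0.3248, 0.2971]
orientation: [[0.168, 0.985, 0.028], [0.97, -0.171, 0.171], [0.173, -0.002, -0.985]]
contact_force: [0.9, -0.1, -0.2]
gripper_width: 0.419
finger_force: 0.0
```

```bash
python3 - <<'E'
from h import *
s=read_state();R=s["orientation"];p=s["eef_pos"];print(p,R.round(3).tolist(),"tip",p+R[:,2]*.182)
E
```

```text
[ 0.58427214 -0.32481606  0.29709913] [[0.168, 0.985, 0.028], [0.97, -0.171, 0.171], [0.173, -0.002, -0.985]] tip [ 0.58932578 -0.29367929  0.1178536 ]
```

Call:
{"api": "move_arm", "payload": {"commands": [0.01,0,-0.5,0,0,0,0.42,0,0,-0.5,0,0,0,0.42,0,0,-0.5,0,0,0,0.42]}}

```text
clock: 32.15
eef_pos: [0.5853, -0.3217, 0.2368]
orientation: [[0.165, 0.986, 0.027], [0.971, -0.167, 0.171], [0.173, -0.002, -0.985]]
contact_force: [0.4, -0.8, 0.6]
gripper_width: 0.419
finger_force: 0.0
```

Call:
{"api": "move_arm", "payload": {"commands": [0,0,-0.35,0,0,0,0.42,0,0,-0.2,0,0,0,0.42,0,0,-0.13,0,0,0,0.42,0,0,0,0,0,0,0.42]}}

```text
clock: 32.55
eef_pos: [0.586, -0.3223, 0.2097]
orientation: [[0.165, 0.986, 0.027], [0.971, -0.167, 0.172], [0.174, -0.002, -0.985]]
contact_force: [-0.4, -0.3, 0.2]
gripper_width: 0.419
finger_force: 0.0
```

Call:
{"api": "move_arm", "payload": {"commands": [0,0,-0.04,0,0,0,0.42,0,0,0,0,0,0,0,0,0,0,0,0,0,0,0,0,0,0,0,0,0,0,0,0,0,0,0,0], "newtons": 20}}

```text
clock: 33.05
eef_pos: [0.5862, -0.3225, 0.2088]
orientation: [[0.165, 0.986, 0.028], [0.971, -0.167, 0.171], [0.174, -0.001, -0.985]]
contact_force: [-0.5, -0.6, 1.5]
gripper_width: 0.21
finger_force: 20.0
```

Call:
{"api": "move_arm", "payload": {"commands": [0,0,0,0,0,0,0,0,0,0,0,0,0,0]}}

```text
clock: 33.25
eef_pos: [0.5861, -0.3225, 0.2087]
orientation: [[0.165, 0.986, 0.028], [0.971, -0.167, 0.171], [0.174, -0.001, -0.985]]
contact_force: [-0.6, 0.8, 2.4]
gripper_width: 0.211
finger_force: 20.0
```

Call:
{"api": "move_arm", "payload": {"commands": [0,0,0.5,0,0,0,0,0,0,0.9,0,0,0,0,0,0,0.9,0,0,0,0,-0.8,0,0,0,0,1,0,-0.8,0,0,0,0,1,0]}}

```text
clock: 33.75
eef_pos: [0.522, -0.3225, 0.3018]
orientation: [[-0.011, 1.0, -0.001], [0.985, 0.011, 0.171], [0.171, 0.001, -0.985]]
contact_force: [-0.8, -0.1, -0.1]
gripper_width: 0.208
finger_force: 20.0
```

Call:
{"api": "move_arm", "payload": {"commands": [-0.8,0,0,0,0,1,0,-0.8,0,0,0,0,1,0,-0.8,0,0,0,0,1,0,-0.8,0,0,0,0,1,0,-0.2,0,0,0,0,1,0]}}

```text
clock: 34.25
eef_pos: [0.3832, -0.3216, 0.3001]
orientation: [[-0.423, 0.903, -0.079], [0.889, 0.43, 0.159], [0.178, -0.003, -0.984]]
contact_force: [0.6, 0.0, -0.2]
gripper_width: 0.215
finger_force: 20.0
```

Call:
{"api": "move_arm", "payload": {"commands": [0,0,0,0,0,1,0,0,0,0,0,0,1,0,0,0,0,0,0,1,0,0,0,0,0,0,1,0,0,0,0,0,0,1,0]}}

```text
clock: 34.75
eef_pos: [0.386, -0.3224, 0.3003]
orientation: [[-0.76, 0.635, -0.135], [0.626, 0.772, 0.109], [0.174, -0.002, -0.985]]
contact_force: [-0.4, -0.2, -0.4]
gripper_width: 0.208
finger_force: 20.0
```

Call:
{"api": "move_arm", "payload": {"commands": [0,0,0,0,0,1,0,0,0,0,0,0,1,0,0,0,0,0,0,1,0,0,0,0,0,0,1,0,0,0,0,0,0,1,0]}}

```text
clock: 35.25
eef_pos: [0.3861, -0.3224, 0.3002]
orientation: [[-0.954, 0.249, -0.169], [0.246, 0.968, 0.042], [0.174, -0.002, -0.985]]
contact_force: [0.5, 0.6, -0.8]
gripper_width: 0.205
finger_force: 20.0
```

Call:
{"api": "move_arm", "payload": {"commands": [0,0.8,0,0,0,0.6,0,0,0.8,0,0,0,0.6,0,0,0.8,0,0,0,0.6,0,0,0.8,0,0,0,0.6,0,0,0.8,0,0,0,0.6,0]}}

```text
clock: 35.75
eef_pos: [0.3859, -0.1613, 0.3003]
orientation: [[-0.985, -0.008, -0.173], [-0.008, 1.0, -0.003], [0.173, -0.002, -0.985]]
contact_force: [0.8, 0.0, -0.4]
gripper_width: 0.209
finger_force: 20.0
```

Call:
{"api": "move_arm", "payload": {"commands": [0,0.8,0,0,0,0,0,0,0.8,0,0,0,0,0,0,0.8,0,0,0,0,0,0,0.8,0,0,0,0,0,0,0.8,0,0,0,0,0]}}

```text
clock: 36.25
eef_pos: [0.386, -0.0012, 0.3004]
orientation: [[-0.985, -0.006, -0.173], [-0.006, 1.0, -0.003], [0.173, -0.002, -0.985]]
contact_force: [-0.3, -0.8, -1.1]
gripper_width: 0.21
finger_force: 20.0
```

Call:
{"api": "move_arm", "payload": {"commands": [0,0.8,0,0,0,0,0,0.2,0.8,0,0,0,-0.5,0,0.3,0.8,0,0,0,-0.5,0,0.4,0.8,0,0,0,-0.5,0,0.5,0.8,0,0,0,-0.5,0]}}

```text
clock: 36.75
eef_pos: [0.4419, 0.1591, 0.3003]
orientation: [[-0.97, 0.169, -0.173], [0.166, 0.986, 0.027], [0.175, -0.002, -0.985]]
contact_force: [1.5, -0.7, -0.1]
gripper_width: 0.213
finger_force: 20.0
```

Call:
{"api": "move_arm", "payload": {"commands": [0.7,0.7,0,0,0,-0.5,0,0.7,0.7,0,0,0,-0.5,0,0.7,0.7,0,0,0,-0.5,0,0.7,0.7,0,0,0,-0.5,0,0,0,0,0,0,0,0]}}

```text
clock: 37.25
eef_pos: [0.5574, 0.2726, 0.3005]
orientation: [[-0.929, 0.335, -0.157], [0.329, 0.942, 0.059], [0.168, 0.003, -0.986]]
contact_force: [-0.3, -0.7, -1.2]
gripper_width: 0.215
finger_force: 20.0
```

Call:
{"api": "move_arm", "payload": {"commands": [0.47,0.24,0,0,0,-0.12,0,0.47,0.24,0,0,0,-0.12,0,0,0,-0.6,0,0,0,0,0,0,-0.6,0,0,0,0,0,0,-0.5,0,0,0,0]}}

```text
clock: 37.75
eef_pos: [0.5909, 0.2882, 0.2308]
orientation: [[-0.92, 0.355, -0.165], [0.35, 0.935, 0.059], [0.175, -0.003, -0.984]]
contact_force: [-0.2, -0.0, -0.2]
gripper_width: 0.212
finger_force: 20.0
```

Call:
{"api": "move_arm", "payload": {"commands": [0,0,-0.3,0,0,0,0,0,0,-0.15,0,0,0,0,0,0,0,0,0,0,0]}}

```text
clock: 38.05
eef_pos: [0.5914, 0.2885, 0.2137]
orientation: [[-0.92, 0.356, -0.165], [0.351, 0.935, 0.06], [0.175, -0.003, -0.985]]
contact_force: [0.3, 0.4, -0.3]
gripper_width: 0.206
finger_force: 20.0
```

```bash
python3 - <<'E'
from h import *
s=read_state();R=s["orientation"];p=s["eef_pos"];h=R[:2,0]/np.hypot(*R[:2,0]);t=p+R[:,2]*.182;print(p,"tip",t,"piece",t[:2]+.007*h,np.degrees(np.arctan2(R[1,1],R[0,1])),s["contact_force"])
E
```

```text
[0.59137623 0.28848953 0.21370675] tip [0.561418   0.29935204 0.03451827] piece [0.55487691 0.30184487] 69.16658329950022 [ 0.33374738  0.38651159 -0.29298665]
```

Shift +4 mm x and +4 mm y, lower by 3 mm, then release.

Call:
{"api": "move_arm", "payload": {"commands": [0.1,0.1,0,0,0,0,0,0,0,-0.08,0,0,0,0,0,0,0,0,0,0,0,0,0,0,0,0,0,0]}}

```text
clock: 38.45
eef_pos: [0.5957, 0.2928, 0.2116]
orientation: [[-0.92, 0.355, -0.163], [0.35, 0.935, 0.06], [0.173, -0.002, -0.985]]
contact_force: [-0.6, 0.4, -1.1]
gripper_width: 0.209
finger_force: 20.0
```

Call:
{"api": "move_arm", "payload": {"commands": [0,0,0,0,0,0,0.36,0,0,0,0,0,0,0.36,0,0,0,0,0,0,0.36,0,0,0,0,0,0,0.36,0,0,0.3,0,0,0,0.36]}}

```text
clock: 38.95
eef_pos: [0.595, 0.2925, 0.222]
orientation: [[-0.92, 0.356, -0.167], [0.351, 0.935, 0.059], [0.177, -0.004, -0.984]]
contact_force: [0.5, -0.3, -0.3]
gripper_width: 0.357
finger_force: 0.0
```

Call:
{"api": "move_arm", "payload": {"commands": [0,0,0.7,0,0,0,0.36,0,0,0.9,0,0,0,0.36,-0.6,-0.6,0.3,0,0,0,0.36,-0.8,-0.8,0,0,0,0.5,0.36,-0.8,-0.8,0,0,0,1,0.36]}}

```text
clock: 39.45
eef_pos: [0.5069, 0.2041, 0.3009]
orientation: [[-0.96, 0.227, -0.166], [0.224, 0.974, 0.038], [0.171, -0.001, -0.985]]
contact_force: [-0.8, -1.5, 0.0]
gripper_width: 0.363
finger_force: 0.0
```

Call:
{"api": "move_arm", "payload": {"commands": [-0.8,-0.8,0,0,0,1,0.36,-0.8,-0.8,0,0,0,1,0.36,-0.8,-0.8,0,0,0,1,0.36,-0.4,-0.9,0,0,0,0,0.36,0,-0.9,0,0,0,0,0.36]}}

```text
clock: 39.95
eef_pos: [0.3927, 0.0364, 0.3]
orientation: [[-0.984, -0.03, -0.177], [-0.03, 1.0, -0.007], [0.177, -0.001, -0.984]]
contact_force: [0.3, -0.8, -0.4]
gripper_width: 0.362
finger_force: 0.0
```

Call:
{"api": "move_arm", "payload": {"commands": [0,-0.9,0,0,0,0,0.36,0,-0.9,0,0,0,0,0.36,0,-0.9,0,0,0,0,0.36,0,-0.9,0,0,0,0,0.36,0,-0.9,0,0,0,0,0.36]}}

```text
clock: 40.45
eef_pos: [0.3957, -0.1449, 0.3001]
orientation: [[-0.985, -0.029, -0.172], [-0.028, 1.0, -0.008], [0.172, -0.003, -0.985]]
contact_force: [0.4, 0.6, -0.0]
gripper_width: 0.357
finger_force: 0.0
```

```bash
python3 - <<'E'
from h import *
t=grab_frame("top")["pixels"];cv2.imwrite("pics/top7.png",t)
cv2.imwrite("pics/c7.png",cv2.resize(t[140:250,160:360],(800,440),interpolation=cv2.INTER_CUBIC))
E
```

```text
(no output)
```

View pics/c7.png

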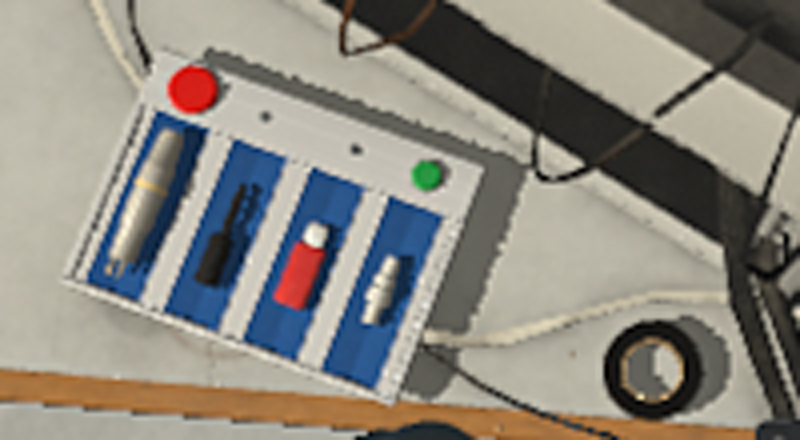

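All four pieces lie straight in their lanes, with the XLR at (142,202), jack (226,237), USB (302,268) and BNC (381,292). The tape is still in its place.

Call:
{"api": "move_arm", "payload": {"commands": [0,0,0,0,0,0,0.36,0,0,0,0,0,0,0.36]}}

```text
clock: 40.7
eef_pos: [0.3953, -0.1429, 0.2996]
orientation: [[-0.984, -0.028, -0.174], [-0.027, 1.0, -0.006], [0.174, -0.002, -0.985]]
contact_force: [0.6, 0.3, 0.1]
gripper_width: 0.363
finger_force: 0.0
```

```bash
python3 -c "from cell import *;print(sign_off())"
```

```text
the job is handed in; nothing more can be done
None
```

All four pieces lie released and straight near the middle of their lanes, shortest at the green disc to longest at the red; I did not touch the tape or clamp, and handed the job in at about 41 s.

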